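# Put the rinsed spray-gun cup on the drying tray and close it

## Robot

A 6-joint arm with a two-finger parallel gripper is mounted at the origin on the work surface. World frame = base frame: x ahead of the robot, y to its left, z up, the work surface at z = 0. Lengths are in m, angles in rad, forces in N, time in s.
With the tool pointing down it reaches from about 0.2 to 0.875 m from the base axis. Payload 3.4 kg.
Tool frame: the origin (TCP) lies midway between the tips of the shut fingers; the grasp point (between the pads) lies 19 mm behind it; z points along the fingers, y is the line along which they close (so a half turn about z gives the same grasp; the last joint's range is limited). The gripper opens to 94 mm and grips with 3 to 60 N. Pads are 16 mm wide; open, the fingers measure 119 mm over their backs; the gripper's body (75 mm by 177 mm) begins 78 mm behind the grasp point.
Start: joints at [-1.248, 0.276, 1.505, -0, 1.361, -0.121], TCP at [0.247, -0.519, 0.205] pointing down, gripper open.
Joint ranges: [-2.89, 2.89], [-0.75, 2.08], [0.22, 2.7], [-1.18, 4.32], [0.11, 2.71], [-2.7, 2.7]. Speed limits (rad/s): [2.57, 2.57, 3.14, 3.14, 3.14, 3.14].

## Interface

Orientations are given as a rotation vector (axis times angle).
In Python, from bench import get_obs, vision, r gives the robot as it stands.
- The arm moves only by the tool carry_out, never from a script. Its argument "commands" is a list of rows, each a list of 5 numbers: the shift along the tool's x, y, z in units of 30 mm (1.0 is 30 mm), then the turn about the tool's z in units of 5 degrees (1.0 is 5 degrees), then the closure, from 0 (fully open) to 1 (shut). A call has 1 to 12 rows; each row shifts and turns the commanded pose from where the row before left it, along the tool's axes as they then stand; what a row does not reach is not made up. A row lasts 1/12 s, in which the tool goes at most 41.7 mm and 7.16 degrees, less where a joint would pass 70% of its speed; a pose out of reach is approached as far as the arm can. A call is refused whole if a number of a shift passes 1 or a number of a turn 1, either way. A call with a gripper value outside its range is refused whole. The fingers move at their own pace and stop on an object; "force" is the grip in N (left out, the last holds). Time passes only in rows, so rows that do not move let the fingers close. It gives the time, the measured TCP pose, the force, the opening and the grip force at its end, in the units of the state.
- get_obs(): the state, without advancing time (a new reading comes with each control period).
- vision.get_image(name): name is "scene" or "top" or "wrist"; returns the picture (400x640x3 uint8, red, green, blue); there is no depth.
- vision.camera_info(name): a dict with "K" (3x3 intrinsics, pixels), "k1" (the pictures are not rectified: a ray, as slopes to the right and down, at radius r is drawn at 1 + k1 r^2 times it, then the intrinsics apply), "view" (4x4, takes a point from world to camera coordinates). Camera axes: x right, y up, looking along -z (the intrinsics and any distortion apply to the point x, -y, -z); pixel columns grow to the right and rows downward; lengths in m; the calibration is good to about 2 mm. A picture is of the moment at which its call begins: read the wrist's pose just before it. camera_info takes no time and is no camera call; for the wrist camera it gives the pose at the moment of the call.
- r.close_job(): hands the job in; it is judged then, once.
The state is a dict: "time_s": time; "qpos": joint angles; "dq": joint speeds; "tau": joint torques, N m; "tool_pos": TCP position; "orientation": TCP orientation; "force": force on the tool from outside, world axes, zero at the start; "moment": the same for the moment, N m; "gripper_width": finger opening in m; "grip_force": force on a finger pad.
Only numpy, scipy, OpenCV 4.12 (cv2) and the standard library are available. Lean on these libraries where they do the work, as an engineer would, in place of code of your own. Each camera call takes 0.05 s, during which the arm holds its last target. There are 200 camera calls.

## Task

Turn the rinsed steel cup that lies in the black cradle upside down over the one empty drying peg, the one with the yellow ring at its foot, and lower it gently, without dropping it, until its rim rests flat on the ring; then let go. After that push the tray by its blue front lip, without slamming it, all the way into the dryer. Leave the two other cups and the ring on their pegs and do not shift or knock over the other things on the bench.

Things in the scene. Friction and masses are not known exactly. Their poses are not given: they have to be found in the camera images.
- cup: Rinsed steel spray-gun cup, orange band near its base: straight, round, outside diameter 62, length 100, wall 3, base 4 thick, 0.18 to 0.29 kg. Origin: outer centre of the base; +z along the axis from base to open mouth. It starts lying in the cradle, axis level, 47 above the table, mouth to the left (+y, turned -13 to +30 degrees). Fingers fit beside it to 15 above the table.
- cup_rim (a point): Centre of the cup's open mouth, 100 along the cup's +z from its base; same axes as the cup.
- cradle: Fixed black V cradle (base 100 x 56, V rails 80 long and 55 wide over all, rail tops about 25 above the table, all narrower than the cup) that carries the lying cup. Origin: centre of its underside on the table; +x lies along the V towards the cup's mouth. It stands left or right of the tray.
- ring: Loose yellow plastic drain ring, outer diameter 76, hole 47, 8 thick, lying flat on the tray round the foot of the one empty peg (it may sit up to 3 off the peg's axis). Origin: centre of its underside, on the tray floor, 18 above the table; z up. The cup's rim must come to rest on its top face.
- tray_lip (a point): Middle of the top edge of the tray's blue front lip, on the face that looks to the robot. It moves with the tray; +x is the way the tray slides in, +y along the lip, z up. The lip is an upright plate 330 long and 8 thick, from 10 to 55 above the table.
- peg_mid (a point): On the tray floor (18 above the table) at the foot of the middle one of three white pegs; moves with the tray, axes as tray_lip. The other two pegs stand 120 to either side along y. Each peg is 40 in diameter and 75 tall (top 93 above the table) with a rounded tip. The row is 100 behind the lip's front face.
- tray (a joint): Travel of the tray into the dryer, m: 0 drawn out (as at the start), 0.13 fully home against its stop. It slides stiffly (about 3 N friction and 8 N s/m), with no spring: it stays where it is left.
- dryer: Fixed open aluminium frame 200 deep, 386 wide, 220 high, open in front, round holes in its top, green blower behind. Origin: centre of its footprint on the table; +x is the way the tray slides in. Front plane 100 on the robot's side of the origin; the pegs stand 70 before it with the tray out and 60 behind it with the tray home, when the lip is 40 before it.
- cup_grey: Grey plastic cup, diameter 62, length 85, upside down on another peg, rim on the tray floor. Origin: centre of its closed base, now on top, 103 above the table; its +z points down to the mouth. Leave it on its peg.
- cup_brass: Brass cup, diameter 62, length 95, upside down on another peg, rim on the tray floor. Origin: centre of its closed base, now on top, 113 above the table; its +z points down to the mouth. Leave it on its peg.
- spray: Standing white trigger spray bottle with red head, diameter 67, 195 tall, head 60 long. Origin: centre of its foot, z up. An obstacle beside the tray; leave it alone.
- can: Standing steel can with orange label, diameter 66, 130 tall. Origin: centre of its foot, z up. An obstacle beside the tray; leave it alone.
- bin: Fixed open red tray bin 130 x 120 x 50 high with small parts, on the side of the drying tray where the cradle is not. Origin: centre of its underside.
- hammer: Hammer lying on the outer left of the bench. Leave it alone.
- wrench: Wrench lying on the outer right of the bench. Leave it alone.
- clamp: Dark steel bar clamp, about 170 x 80 x 14, lying far right. Leave it alone.
There are look-alikes about, which are no part of the job. Leave any green look-alike of the cup alone.

How it is judged:
On the way, in this order (a step that is already met when the one before it is completed fails the run):
1. the cup stands upside down over the ringed peg, rim on the ring, and is let go (angle between cup's own z axis and vertical above 3.05 rad and horizontal distance between cup_rim and ring below 0.015 m and z of cup_rim in the frame of ring between 0.003 and 0.012 m and contact force between the fingers and cup below 0.2 N and linear speed of cup below 0.03 m/s), for 0.3 s.
2. the tray is fully home (value of joint tray above 0.124 m), for 0.2 s.
At the end, for the whole second after the job is handed in: Steel cup upside down (within 5 degrees) over the ringed peg, rim on the ring (centres within 15 mm, rim 3 to 12 mm above the ring's underside), released, at rest; tray home (joint above 0.124 m); grey and brass cups still seated upside down on their pegs, ring on the tray (angle between cup's own z axis and vertical above 3.05 rad and horizontal distance between cup_rim and ring below 0.015 m and z of cup_rim in the frame of ring between 0.003 and 0.012 m and value of joint tray above 0.124 m and linear speed of cup below 0.03 m/s and velocity of joint tray below 0.02 m/s and angle between each of cup_grey, cup_brass's own z axis and vertical above 3 rad and height (world z) of cup_grey below 0.115 m and height (world z) of cup_brass below 0.125 m and height (world z) of ring below 0.025 m); the robot touches nothing.
It fails at once if the cup is dropped (it moves faster than 0.6 m/s while the fingers do not hold it: a fall of about 18 mm) (linear speed of cup above 0.6 m/s and contact force between the fingers and cup below 0.1 N).
It fails at once if the tray is slammed (faster than 0.4 m/s) (velocity of joint tray above 0.4 m/s).
It fails at once if the grey or brass cup is tipped or taken off its peg, or the ring is lifted (angle between any of cup_grey, cup_brass's own z axis and vertical below 2.7 rad or height (world z) of cup_grey above 0.14 m or height (world z) of cup_brass above 0.15 m or height (world z) of ring above 0.05 m).
It fails at once if the spray bottle, can, hammer, wrench or clamp is moved by more than 30 mm, or the bottle or can is tipped (distance of any of spray, can, hammer, wrench, clamp from where it was at the start of the episode above 0.03 m or angle between any of spray, can's own z axis and vertical above 0.5 rad).
It also fails if it takes over 59 s, if anything falls off the work surface, if the arm or the gripper's body presses on something with over 40 N, if the wrist force passes 120 N, or if a joint passes its speed limit or range.

## Working session

There is one attempt and no reset: what is moved stays moved. The work goes in short steps, Python scripts to look and compute and a tool call to move; the robot and the scene stay as the last step left them, time stands still between calls to the robot, and variables do not carry over. Pictures are saved under pics/ and viewed, at most 10 in all, crops included, and the job is handed in when it is done.

Besides the shell and the picture viewer there is one more tool, called after "Call:" by a JSON object that holds its "fn" and its "kwargs". carry_out: Moves the arm, as the interface text tells. Its arguments: {"type":"object","properties":{"commands":{"type":"array","items":{"type":"array","items":{"type":"number"}}},"force":{"type":"number"}},"required":["commands"]}

```bash
ls; mkdir -p pics; python3 - <<'E'
from bench import get_obs, vision, r
import cv2,numpy as np
o=get_obs();print(o)
for n in("scene","top"):
    im=vision.get_image(n);cv2.imwrite(f"pics/{n}0.png",im[:,:,::-1])
    c=vision.camera_info(n);print(n,c)
E
```

```text
pics
{'time_s': 0.0, 'qpos': array([-1.24800298e+00,  2.76561933e-01,  1.50607371e+00, -4.94786446e-05,
        1.36069137e+00, -1.21000273e-01]), 'dq': array([ 2.31735024e-04,  1.02178468e-03, -1.53062924e-03,  2.11411147e-04,
        4.90515020e-04,  2.76336019e-05]), 'tau': array([-1.05746811e-03, -4.04595709e+01, -2.37232053e+01,  7.00620306e-02,
        3.43692396e-02, -1.24997941e-04]), 'tool_pos': array([ 0.24669057, -0.51878904,  0.20464727]), 'orientation': array([-3.06288424e+00, -6.91039902e-01,  3.49828140e-04]), 'force': array([ 0.14252809, -0.22816365, -0.98849767]), 'moment': array([ 0.00283387,  0.04857167, -0.00399223]), 'grip_force': 0.0, 'gripper_width': 0.09381502058452876}
scene {'K': array([[510.39428941,   0.        , 311.48579784],
       [  0.        , 510.39428941, 202.52732518],
       [  0.        ,   0.        ,   1.        ]]), 'k1': -0.020388861793998864, 'view': array([[-0.11801341,  0.99288089, -0.01613605,  0.04353875],
       [-0.6220826 , -0.06125515,  0.78055176,  0.2223182 ],
       [ 0.77400651,  0.10215353,  0.62488285, -1.98166318],
       [ 0.        ,  0.        ,  0.        ,  1.        ]])}
top {'K': array([[508.58104024,   0.        , 327.46970204],
       [  0.        , 508.58104024, 204.47570434],
       [  0.        ,   0.        ,   1.        ]]), 'k1': -0.09329159667260765, 'view': array([[ 2.42005116e-02, -9.99706813e-01,  7.89288982e-04,
        -5.24621592e-03],
       [ 9.88536014e-01,  2.40477775e-02,  1.49057883e-01,
        -4.80587502e-01],
       [-1.49033162e-01, -2.82703646e-03,  9.88828157e-01,
        -1.56911601e+00],
       [ 0.00000000e+00,  0.00000000e+00,  0.00000000e+00,
         1.00000000e+00]])}
```

View pics/top0.png

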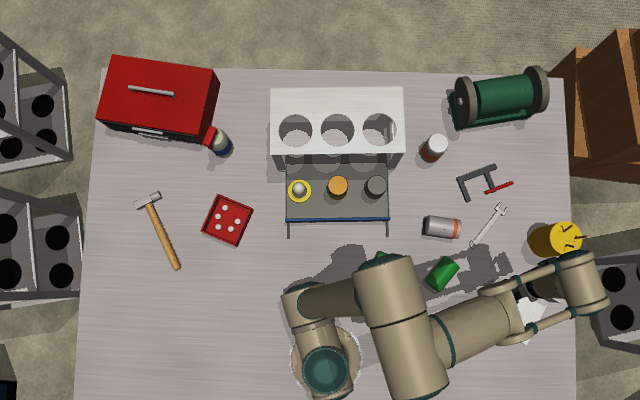

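View pics/scene0.png

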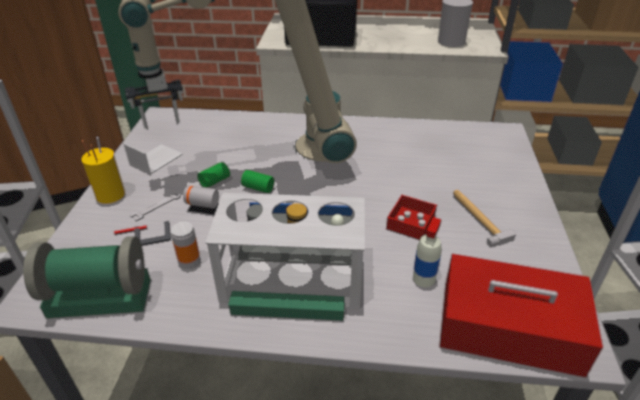

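```bash
cat > h.py <<'E'
from bench import get_obs, vision, r
import cv2,numpy as np
from scipy.spatial.transform import Rotation as R
def cast(c,px,z):
    px=np.atleast_2d(np.asarray(px,float));K=c['K'];d=(px-K[:2,2])/K[0,0];u=d.copy()
    for _ in range(20): u=d/(1+c['k1']*(u**2).sum(1,keepdims=True))
    V=c['view'];Rm=V[:3,:3];o=-Rm.T@V[:3,3]
    w=np.c_[u[:,0],-u[:,1],-np.ones(len(u))]@Rm
    return o+w*((z-o[2])/w[:,2:3])
def proj(c,p):
    p=np.atleast_2d(p);q=p@c['view'][:3,:3].T+c['view'][:3,3];u=np.c_[q[:,0],-q[:,1]]/-q[:,2:]
    return u*(1+c['k1']*(u**2).sum(1,keepdims=True))*c['K'][0,0]+c['K'][:2,2]
def blobs(im,lo,hi,roi=None,amin=15):
    h=cv2.cvtColor(im,cv2.COLOR_RGB2HSV);m=cv2.inRange(h,np.array(lo),np.array(hi))
    if roi: x0,y0,x1,y1=roi;k=np.zeros_like(m);k[y0:y1,x0:x1]=255;m&=k
    cs,_=cv2.findContours(m,cv2.RETR_EXTERNAL,cv2.CHAIN_APPROX_NONE)
    return sorted([c for c in cs if cv2.contourArea(c)>=amin],key=cv2.contourArea)[::-1]
E
python3 - <<'E'
from h import *
im=cv2.imread('pics/top0.png')[:,:,::-1].copy();c=vision.camera_info('top')
print('cam',-c['view'][:3,:3].T@c['view'][:3,3])
for n,lo,hi,roi,z in(('ring',(22,150,100),(35,255,255),(270,170,330,210),.026),('lip',(105,100,60),(125,255,255),(270,200,400,235),.055),('band',(3,100,80),(20,255,255),(415,205,470,245),.047),('bronze',(8,100,80),(22,255,255),(320,170,355,205),.113)):
    for b in blobs(im,lo,hi,roi)[:2]:
        rc=cv2.minAreaRect(b);print(n,rc,cast(c,[rc[0]],z)[0].round(4))
        if n=='lip':print(cast(c,cv2.boxPoints(rc),z).round(4))
a=cv2.resize(im[205:245,415:470],(440,320),interpolation=cv2.INTER_CUBIC);b=cv2.resize(im[165:230,275:395],(590,320),interpolation=cv2.INTER_CUBIC)[:,:350]
cv2.imwrite('pics/crop.png',np.hstack([a,b])[:,:,::-1])
E
```

```text
cam [0.24135469 0.00187644 1.62322559]
ring ((299.0, 191.0), (22.0, 22.0), 90.0) [0.5233 0.0983 0.026 ]
lip ((337.5023193359375, 218.63931274414062), (2.2783823013305664, 105.03506469726562), 89.06080627441406) [ 0.434  -0.0259  0.055 ]
[[ 0.4309  0.1373  0.055 ]
 [ 0.4442 -0.1891  0.055 ]
 [ 0.437  -0.1892  0.055 ]
 [ 0.4238  0.137   0.055 ]]
band ((454.71624755859375, 228.20269775390625), (4.438772678375244, 18.577085494995117), 9.462322235107422) [ 0.4135 -0.3939  0.047 ]
bronze ((337.4000244140625, 184.8000030517578), (18.782970428466797, 18.782970428466797), 63.43495178222656) [ 0.5298 -0.0223  0.113 ]
```

View pics/crop.png

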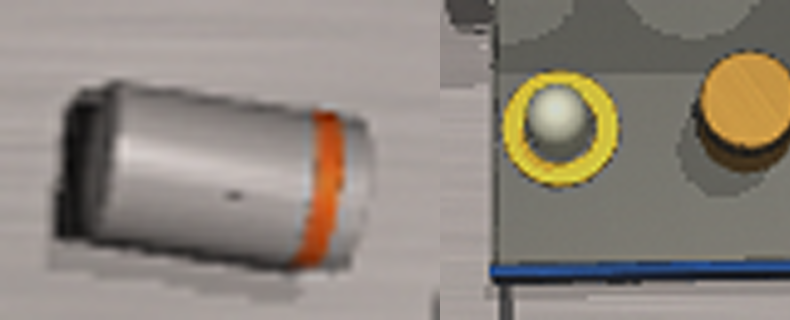

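The steel cup is at (441,227): it has an orange band at the right end and its mouth on the left. The look-alikes at (442,273) and (380,258) are green, so I'm leaving them. The ring and bare white peg are at (299,190). Next I'll hover over the cup.

Call:
{"fn": "carry_out", "kwargs": {"commands": [[0.88, -0.27, 0, 0, 0], [0.88, -0.27, 0, 0, 0], [0.88, -0.27, 0, 0, 0], [0.88, -0.27, 0, 0, 0], [0.88, -0.27, 0, 0, 0], [0.88, -0.27, 0, 0, 0], [0.88, -0.27, 0, 0, 0], [0.88, -0.27, 0, 0, 0], [0, 0, 0, 0, 0]]}}

```text
time_s: 0.85
tool_pos: [0.4127, -0.3665, 0.2051]
orientation: [-3.061, -0.697, -0.004]
force: [-0.3, 0.1, -0.5]
gripper_width: 0.094
grip_force: 0.0
```

Call:
{"fn": "carry_out", "kwargs": {"commands": [[0, 0, 0, -0.95, 0], [0, 0, 0, -0.95, 0], [0, 0, 0, -0.95, 0], [0, 0, 0, -0.95, 0], [0, 0, 0, -0.95, 0], [0, 0, 0, -0.95, 0], [0, 0, 0, -0.95, 0], [0, 0, 0, -0.95, 0], [0, 0, 0, -0.95, 0], [0, 0, 0, -0.95, 0], [0, 0, 0, -0.95, 0], [0, 0, 0, -0.95, 0]]}}

```text
time_s: 1.85
tool_pos: [0.4091, -0.3704, 0.2051]
orientation: [-2.359, -2.074, 0.001]
force: [0.3, 0.7, -0.1]
gripper_width: 0.094
grip_force: 0.0
```

```bash
python3 - <<'E'
from h import *
o=get_obs();c=vision.camera_info('wrist');im=vision.get_image('wrist');cv2.imwrite('pics/w1.png',im[:,:,::-1])
np.save('w1.npy',c,allow_pickle=True)
M=R.from_rotvec(o['orientation']).as_matrix();print(o['time_s'],o['tool_pos'],np.degrees(np.arctan2(M[1,0],M[0,0])),M[:,2]);print('cam',-c['view'][:3,:3].T@c['view'][:3,3])
E
```

```text
1.85 [ 0.40911643 -0.37043755  0.20506929] 82.64415524591783 [-9.03534959e-04  2.68518694e-04 -9.99999556e-01]
cam [ 0.41823178 -0.301047    0.38422875]
```

View pics/w1.png

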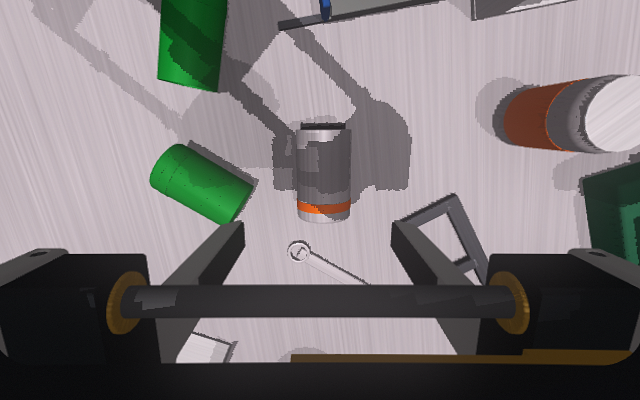

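The wrist view shows the steel cup between columns 297 and 351, with the rim near row 127 and the base edge at row 221. It is well aligned with the fingers, and the green cup on the left is clear of them.

```bash
python3 - <<'E'
from h import *
c=np.load('w1.npy',allow_pickle=True).item();im=cv2.imread('pics/w1.png')[:,:,::-1].copy()
b=blobs(im,(5,120,80),(20,255,255),(285,190,365,225))[0].reshape(-1,2);print(b.min(0),b.max(0))
print('base top z.078',cast(c,[[324,221]],.078),'rim top',cast(c,[[324,128]],.078))
for row in(145,205):
    g=cv2.cvtColor(im,cv2.COLOR_RGB2GRAY)[row,285:365];print(row,g.tolist())
    print(cast(c,[[297,row],[351,row],[324,row]],.047).round(4))
E
```

```text
[297 199] [350 213]
base top z.078 [[ 0.4122466  -0.40248301  0.078     ]] rim top [[ 0.42431856 -0.30503872  0.078     ]]
145 [84, 84, 109, 108, 105, 105, 109, 85, 83, 83, 85, 77, 108, 115, 127, 131, 140, 141, 144, 154, 163, 164, 89, 97, 84, 87, 81, 82, 84, 84, 84, 87, 88, 88, 87, 86, 87, 91, 88, 90, 90, 88, 89, 89, 87, 87, 84, 85, 85, 85, 85, 84, 84, 82, 81, 79, 79, 79, 80, 78, 80, 79, 79, 77, 74, 82, 98, 111, 109, 111, 109, 109, 110, 115, 114, 110, 112, 110, 112, 110]
[[ 0.3926 -0.32    0.047 ]
 [ 0.4527 -0.3278  0.047 ]
 [ 0.4227 -0.3239  0.047 ]]
205 [188, 187, 186, 190, 184, 187, 190, 182, 182, 187, 188, 187, 72, 87, 95, 102, 106, 108, 111, 114, 117, 118, 121, 123, 125, 124, 76, 80, 80, 81, 82, 85, 86, 86, 87, 88, 89, 90, 91, 91, 91, 91, 93, 90, 89, 90, 90, 90, 89, 87, 89, 86, 87, 86, 86, 83, 84, 84, 82, 81, 81, 79, 77, 76, 70, 125, 192, 185, 182, 182, 180, 179, 180, 182, 184, 188, 184, 182, 185, 190]
[[ 0.3825 -0.389   0.047 ]
 [ 0.4456 -0.3972  0.047 ]
 [ 0.4141 -0.3931  0.047 ]]
```

Call:
{"fn": "carry_out", "kwargs": {"commands": [[-0.69, 0.26, 0, 0, 0], [0, 0, 0.9, 0, 0], [0, 0, 0.9, 0, 0], [0, 0, 0.9, 0, 0], [0, 0, 0.9, 0, 0], [0, 0, 0.8, 0, 0], [0, 0, 0.5, 0, 0], [0, 0, 0.5, 0, 0], [0, 0, 0.5, 0, 0], [0, 0, 0, 0, 0], [0, 0, 0, 0, 0]], "force": 6}}

```text
time_s: 2.82
tool_pos: [0.4141, -0.3914, 0.0277]
orientation: [-2.363, -2.067, 0.0]
force: [0.1, 0.4, 0.3]
gripper_width: 0.0943
grip_force: 0.0
```

Now I'll close softly, so the cup can pivot mouth-down about the pads when it is lifted.

Call:
{"fn": "carry_out", "kwargs": {"commands": [[0, 0, 0, 0, 1], [0, 0, 0, 0, 1], [0, 0, 0, 0, 1], [0, 0, 0, 0, 1], [0, 0, 0, 0, 1], [0, 0, 0, 0, 1], [0, 0, 0, 0, 1], [0, 0, 0, 0, 1], [0, 0, 0, 0, 1], [0, 0, 0, 0, 1]], "force": 7}}

```text
time_s: 3.65
tool_pos: [0.4131, -0.3917, 0.029]
orientation: [-2.36, -2.07, 0.004]
force: [-4.5, -0.5, 4.4]
gripper_width: 0.0609
grip_force: 7.0
```

Call:
{"fn": "carry_out", "kwargs": {"commands": [[0, 0, -0.1, 0, 1], [0, 0, -0.1, 0, 1], [0, 0, -0.1, 0, 1], [0, 0, -0.1, 0, 1], [0, 0, -0.1, 0, 1], [0, 0, 0, 0, 1], [0, 0, 0, 0, 1]]}}

```text
time_s: 4.23
tool_pos: [0.415, -0.3918, 0.0437]
orientation: [2.363, 2.069, 0.0]
force: [-0.1, 0.4, -1.4]
gripper_width: 0.0604
grip_force: 7.0
```

```bash
python3 - <<'E'
from h import *
im=vision.get_image('wrist');cv2.imwrite('pics/w2.png',im[60:300,180:480,::-1])
E
```

```text
(no output)
```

View pics/w2.png

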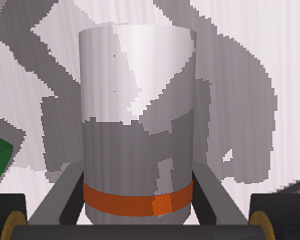

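The base is lifted and the mouth still rests on the cradle, so the cup seems to be pivoting. I'll keep lifting slowly.

Call:
{"fn": "carry_out", "kwargs": {"commands": [[0, 0, -0.2, 0, 1], [0, 0, -0.2, 0, 1], [0, 0, -0.2, 0, 1], [0, 0, -0.2, 0, 1], [0, 0, -0.2, 0, 1], [0, 0, -0.2, 0, 1], [0, 0, -0.2, 0, 1], [0, 0, -0.2, 0, 1], [0, 0, -0.2, 0, 1], [0, 0, -0.2, 0, 1], [0, 0, 0, 0, 1], [0, 0, 0, 0, 1]]}}

```text
time_s: 5.28
tool_pos: [0.415, -0.3919, 0.1039]
orientation: [2.363, 2.069, -0.0]
force: [0.0, 0.5, -2.1]
gripper_width: 0.0609
grip_force: 7.0
```

```bash
python3 - <<'E'
from h import *
im=vision.get_image('wrist');im2=vision.get_image('scene')
cv2.imwrite('pics/w3.png',np.hstack([im[60:300,180:480],cv2.resize(im2[100:260,100:300],(300,240))])[:,:,::-1])
E
```

```text
(no output)
```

View pics/w3.png

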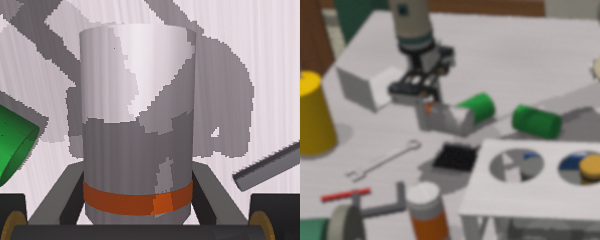

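The cup is still almost level in the pads, so 7 N is too tight for it to pivot. I'll lower it close to the cradle and ease the grip.

Call:
{"fn": "carry_out", "kwargs": {"commands": [[0, 0, 0.25, 0, 1], [0, 0, 0.25, 0, 1], [0, 0, 0.25, 0, 1], [0, 0, 0.25, 0, 1], [0, 0, 0.25, 0, 1], [0, 0, 0.25, 0, 1], [0, 0, 0.25, 0, 1], [0, 0, 0.25, 0, 1], [0, 0, 0, 0, 1], [0, 0, 0, 0, 1]], "force": 7}}

```text
time_s: 6.22
tool_pos: [0.4146, -0.3914, 0.0429]
orientation: [-2.363, -2.069, 0.0]
force: [0.4, -0.7, -1.0]
gripper_width: 0.0608
grip_force: 7.0
```

Call:
{"fn": "carry_out", "kwargs": {"commands": [[0, 0, 0, 0, 1], [0, 0, 0, 0, 1], [0, 0, 0, 0, 1], [0, 0, 0, 0, 1]], "force": 5}}

```text
time_s: 6.55
tool_pos: [0.4151, -0.392, 0.0439]
orientation: [2.362, 2.069, -0.0]
force: [-0.1, -0.7, -1.5]
gripper_width: 0.0606
grip_force: 5.0
```

```bash
python3 - <<'E'
from h import *
im=vision.get_image('wrist');cv2.imwrite('pics/x5.png',im[:,:,::-1])
b=blobs(im,(5,120,80),(20,255,255),(230,180,420,300))[0].reshape(-1,2);print(b.min(0),b.max(0));print(im[60:130:3,290].sum(1).tolist())
a=cv2.imread('pics/w2.png')[:,:,::-1];print(a[0:70:3,110].sum(1).tolist())
E
```

```text
[263 238] [372 270]
[695, 696, 694, 690, 687, 683, 679, 655, 622, 626, 563, 558, 559, 556, 557, 559, 561, 557, 563, 561, 562, 562, 561, 561]
[693, 694, 693, 689, 685, 678, 676, 654, 596, 578, 577, 578, 577, 577, 579, 574, 576, 575, 571, 575, 572, 573, 572, 573]
```

Call:
{"fn": "carry_out", "kwargs": {"commands": [[0, 0, 0, 0, 1], [0, 0, 0, 0, 1], [0, 0, 0, 0, 1], [0, 0, 0, 0, 1]], "force": 4}}

```text
time_s: 6.93
tool_pos: [0.4149, -0.3919, 0.0436]
orientation: [2.363, 2.07, -0.0]
force: [0.3, -0.9, -0.3]
gripper_width: 0.061
grip_force: 4.0
```

```bash
python3 - <<'E'
from h import *
im=vision.get_image('wrist');cv2.imwrite('pics/x4.png',im[:,:,::-1])
b=blobs(im,(5,120,80),(20,255,255),(230,180,420,300))[0].reshape(-1,2);print(b.min(0),b.max(0));print(im[60:130:3,290].sum(1).tolist())
E
```

```text
[263 238] [372 270]
[694, 693, 693, 690, 684, 681, 675, 655, 621, 611, 562, 556, 556, 560, 559, 560, 559, 560, 558, 559, 561, 557, 559, 561]
```

Call:
{"fn": "carry_out", "kwargs": {"commands": [[0, 0, -0.1, 0, 1], [0, 0, -0.1, 0, 1], [0, 0, -0.1, 0, 1], [0, 0, -0.1, 0, 1], [0, 0, -0.1, 0, 1], [0, 0, -0.1, 0, 1], [0, 0, -0.1, 0, 1], [0, 0, 0, 0, 1], [0, 0, 0, 0, 1], [0, 0, 0, 0, 1]], "force": 4}}

```text
time_s: 7.82
tool_pos: [0.4151, -0.3922, 0.0648]
orientation: [2.362, 2.069, -0.0]
force: [-0.5, -0.8, 0.1]
gripper_width: 0.0609
grip_force: 4.0
```

```bash
cat >> h.py <<'E'
def tilt():
    im=vision.get_image('wrist');b=blobs(im,(5,120,80),(20,255,255),(230,150,420,300))[0].reshape(-1,2)
    print('band',b.min(0),b.max(0),'col290',im[60:180:4,290].sum(1).tolist());return im
E
python3 -c "
from h import *
tilt()"
```

```text
band [264 231] [371 252] col290 [681, 674, 668, 667, 668, 670, 671, 595, 594, 603, 553, 548, 548, 549, 550, 553, 552, 555, 552, 554, 556, 555, 551, 554, 556, 552, 557, 556, 558, 319]
```

Call:
{"fn": "carry_out", "kwargs": {"commands": [[0, 0, -0.1, 0, 1], [0, 0, -0.1, 0, 1], [0, 0, -0.1, 0, 1], [0, 0, -0.1, 0, 1], [0, 0, -0.1, 0, 1], [0, 0, -0.1, 0, 1], [0, 0, 0, 0, 1], [0, 0, 0, 0, 1]]}}

```text
time_s: 8.53
tool_pos: [0.4149, -0.3918, 0.0827]
orientation: [2.363, 2.069, -0.0]
force: [-0.9, 0.5, -2.4]
gripper_width: 0.0612
grip_force: 4.0
```

```bash
python3 -c "
from h import *
im=tilt();im2=vision.get_image('scene')
cv2.imwrite('pics/w5.png',np.hstack([im[60:300,180:480],cv2.resize(im2[140:240,140:260],(288,240),interpolation=cv2.INTER_CUBIC)])[:,:,::-1])"
```

```text
band [264 214] [371 248] col290 [666, 667, 667, 668, 668, 669, 669, 668, 663, 646, 237, 237, 523, 469, 464, 461, 463, 465, 467, 471, 471, 478, 478, 485, 485, 487, 493, 510, 315, 313]
```

View pics/w5.png

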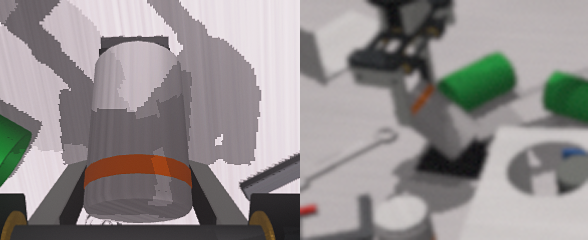

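At 4 N the cup is pivoting mouth-down and is now about 45° down, so I'll continue lifting.

Call:
{"fn": "carry_out", "kwargs": {"commands": [[0, 0, -0.1, 0, 1], [0, 0, -0.1, 0, 1], [0, 0, -0.1, 0, 1], [0, 0, -0.1, 0, 1], [0, 0, -0.1, 0, 1], [0, 0, -0.1, 0, 1], [0, 0, -0.1, 0, 1], [0, 0, -0.1, 0, 1], [0, 0, -0.1, 0, 1], [0, 0, -0.1, 0, 1], [0, 0, 0, 0, 1], [0, 0, 0, 0, 1]]}}

```text
time_s: 9.63
tool_pos: [0.4149, -0.3918, 0.1127]
orientation: [2.363, 2.07, -0.0]
force: [1.0, 0.5, -1.4]
gripper_width: 0.0609
grip_force: 4.0
```

```bash
python3 -c "
from h import *
im=tilt();im2=vision.get_image('scene')
cv2.imwrite('pics/w6.png',np.hstack([im[60:300,180:480],cv2.resize(im2[140:240,140:260],(288,240),interpolation=cv2.INTER_CUBIC)])[:,:,::-1])"
```

```text
band [264 213] [371 248] col290 [651, 655, 653, 649, 647, 645, 650, 650, 651, 577, 271, 229, 363, 448, 452, 440, 444, 448, 448, 450, 456, 461, 463, 467, 467, 470, 476, 288, 304, 303]
```

View pics/w6.png

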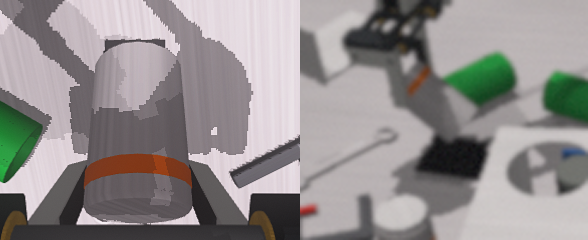

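The cup is now held by friction, about 35° below level. I'll ease to 3 N and lift briskly, so inertia swings it further.

Call:
{"fn": "carry_out", "kwargs": {"commands": [[0, 0, 0, 0, 1], [0, 0, 0, 0, 1], [0, 0, 0, 0, 1], [0, 0, -1, 0, 1], [0, 0, -0.8, 0, 1], [0, 0, -0.5, 0, 1], [0, 0, -0.3, 0, 1], [0, 0, -0.2, 0, 1], [0, 0, 0, 0, 1]], "force": 3}}

```text
time_s: 10.48
tool_pos: [0.4151, -0.392, 0.1973]
orientation: [2.362, 2.069, -0.0]
force: [0.2, 0.1, -1.5]
gripper_width: 0.0608
grip_force: 3.0
```

```bash
python3 -c "
from h import *
im=tilt();cv2.imwrite('pics/x7.png',im[:,:,::-1])"
```

```text
band [266 189] [368 231] col290 [657, 661, 665, 664, 658, 650, 641, 633, 632, 638, 643, 651, 649, 568, 567, 556, 571, 587, 315, 308, 312, 311, 309, 307, 302, 293, 296, 314, 306, 304]
```

Call:
{"fn": "carry_out", "kwargs": {"commands": [[0, 0, -0.6, 0, 1], [1, 0, -0.2, 0, 1], [0.9, 0, 0, 0, 1], [0.7, 0, 0, 0, 1], [0.55, 0, 0, 0, 1], [0.4, 0, 0, 0, 1], [0.28, 0, 0, 0, 1], [0.18, 0, 0, 0, 1], [0.1, 0, 0, 0, 1], [0.05, 0, 0, 0, 1], [0, 0, 0, 0, 1]], "force": 3}}

```text
time_s: 11.45
tool_pos: [0.4313, -0.2683, 0.2203]
orientation: [2.363, 2.07, -0.0]
force: [0.3, 0.0, -2.3]
gripper_width: 0.0613
grip_force: 3.0
```

```bash
python3 -c "
from h import *
im=tilt();cv2.imwrite('pics/w8.png',im[60:300,180:480,::-1])"
```

```text
band [274 191] [362 217] col290 [420, 400, 664, 659, 664, 666, 667, 669, 680, 687, 667, 651, 654, 664, 386, 388, 580, 584, 590, 320, 328, 331, 328, 321, 318, 313, 314, 316, 319, 322]
```

View pics/w8.png

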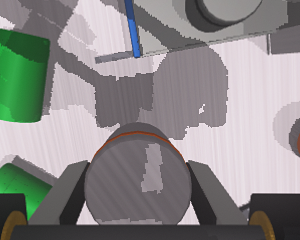

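The cup now hangs nearly mouth-down; the base disc shows at crop (138,180). I'll work out the remaining tilt.

```bash
python3 - <<'E'
from h import *
o=get_obs();c=vision.camera_info('wrist');M=R.from_rotvec(o['orientation']).as_matrix()
g=o['tool_pos']-.019*M[:,2];tx,ty=M[:,0],M[:,1];up=np.array([0,0,1.])
for t in(0,5,10,15,20,25,30):
    a=np.radians(t);ax=np.cos(a)*-up+np.sin(a)*tx   # to mouth
    n=np.cross(ty,ax); n=n if n@tx>0 else -n
    q=lambda s,e:proj(c,g+ax*s+e*.031*n)[0].round(1)
    print(t,'base far',q(-.011,1),'near',q(-.011,-1),'band far 8/20',q(-.0,1),q(.01,1),'rim far',q(.089,1))
im=cv2.imread('pics/w8.png')[:,:,::-1]
print([(60+i,im[i,138].tolist()) for i in range(110,150,2)])
print([(60+i,im[i,138].tolist()) for i in range(212,228,2)])
E
```

```text
0 base far [317.2 202. ] near [317.3 307.6] band far 8/20 [317.2 196.9] [317.2 192.9] rim far [317.2 172. ]
5 base far [317.2 205.3] near [317.3 306.1] band far 8/20 [317.2 198.3] [317.2 192.7] rim far [317.2 163.5]
10 base far [317.3 209.1] near [317.3 304.1] band far 8/20 [317.2 200.2] [317.2 192.9] rim far [317.2 155.1]
15 base far [317.3 213.4] near [317.3 301.8] band far 8/20 [317.2 202.5] [317.2 193.6] rim far [317.2 146.7]
20 base far [317.3 218.2] near [317.3 299.2] band far 8/20 [317.2 205.2] [317.2 194.7] rim far [317.2 138.6]
25 base far [317.3 223.3] near [317.3 296.3] band far 8/20 [317.3 208.4] [317.2 196.3] rim far [317.2 130.5]
30 base far [317.3 228.7] near [317.3 293.2] band far 8/20 [317.3 212.1] [317.2 198.4] rim far [317.2 122.7]
[(170, [103, 97, 100]), (172, [104, 96, 100]), (174, [103, 96, 100]), (176, [103, 95, 99]), (178, [137, 127, 133]), (180, [138, 129, 136]), (182, [88, 81, 86]), (184, [89, 83, 87]), (186, [89, 84, 88]), (188, [88, 82, 86]), (190, [92, 77, 72]), (192, [118, 57, 35]), (194, [86, 83, 87]), (196, [91, 84, 88]), (198, [96, 90, 93]), (200, [114, 107, 112]), (202, [111, 104, 109]), (204, [109, 103, 108]), (206, [108, 102, 107]), (208, [111, 105, 109])]
[(272, [103, 97, 100]), (274, [106, 99, 104]), (276, [108, 99, 105]), (278, [111, 102, 107]), (280, [107, 100, 104]), (282, [147, 136, 142]), (284, [103, 95, 100]), (286, [51, 47, 50])]
```

It is within about 5° of upside down. I'll lock the grip, carry it towards the peg and turn the tool in line with the tray.

Call:
{"fn": "carry_out", "kwargs": {"commands": [[0, 0, 0, 0, 1], [0.3, -0.05, 0, 0, 1], [0.5, -0.05, 0, 0, 1], [0.7, -0.05, 0, 0, 1], [0.9, -0.05, 0, 0, 1], [0.9, -0.05, 0, 0, 1], [0.9, -0.05, 0, 0, 1], [0.9, -0.05, 0, 0, 1], [0.9, -0.05, 0, 0, 1], [0.9, -0.05, 0, 0, 1], [0.9, -0.05, 0, 0, 1], [0.9, -0.05, 0, 0, 1]], "force": 8}}

```text
time_s: 12.5
tool_pos: [0.4483, -0.0046, 0.2206]
orientation: [-2.363, -2.07, -0.001]
force: [0.8, -0.7, -2.7]
gripper_width: 0.0607
grip_force: 8.0
```

Call:
{"fn": "carry_out", "kwargs": {"commands": [[0.9, 0, 0, 0.2, 1], [0.9, 0, 0, 0.5, 1], [0.7, 0, 0, 0.5, 1], [0.5, 0, 0, 0.7, 1], [0.3, 0, 0, 0.9, 1], [0.2, 0, 0, 0.9, 1], [0, 0, 0, 0.95, 1], [0, 0, 0, 0.95, 1], [0, 0, 0, 0.95, 1], [0, 0, 0, 0.95, 1], [0, 0, 0, 0.95, 1], [0, 0, 0, 0.95, 1]]}}

```text
time_s: 13.5
tool_pos: [0.4682, 0.0968, 0.2205]
orientation: [-2.994, -0.95, 0.0]
force: [-0.5, -0.9, -2.3]
gripper_width: 0.0608
grip_force: 8.0
```

Call:
{"fn": "carry_out", "kwargs": {"commands": [[0, 0, 0, 0.95, 1], [0, 0, 0, 0.95, 1], [0, 0, 0, 0.95, 1], [0, 0, 0, 0.95, 1], [0, 0, 0, 0.95, 1], [0, 0, 0, 0.95, 1], [0, 0, 0, 0.6, 1], [0, 0, 0, 0.4, 1], [0, 0, 0, 0, 1], [0, 0, 0, 0, 1]]}}

```text
time_s: 14.33
tool_pos: [0.4685, 0.0965, 0.2205]
orientation: [-3.141, -0.055, 0.0]
force: [0.0, -1.0, -1.7]
gripper_width: 0.0609
grip_force: 8.0
```

```bash
python3 - <<'E'
from h import *
o=get_obs();c=vision.camera_info('wrist');im=vision.get_image('wrist');cv2.imwrite('pics/w9.png',im[:,:,::-1]);np.save('w9.npy',c,allow_pickle=True)
M=R.from_rotvec(o['orientation']).as_matrix();print(o['tool_pos'],np.degrees(np.arctan2(M[1,0],M[0,0])),proj(c,[[.5233,.0983,.026],[.5233,.0983,.093],[.53,-.022,.113]]))
E
```

```text
[0.46854185 0.09646928 0.2205276 ] 2.0129063666164986 [[319.32192628 136.03445435]
 [319.62343393 138.52592584]
 [447.37622365 136.61105886]]
```

View pics/w9.png

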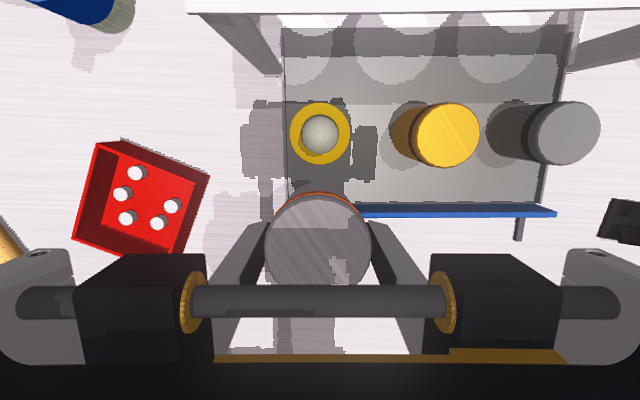

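Ring centred at (320,134), peg tip at the same place, brass cup (447,135), grey cup (567,133); all clear. Now I'll cast the exact positions and check the tilt.

```bash
python3 - <<'E'
from h import *
o=get_obs();c=np.load('w9.npy',allow_pickle=True).item();im=cv2.imread('pics/w9.png')[:,:,::-1].copy()
b=blobs(im,(20,120,80),(35,255,255),(280,90,360,175))[0];e=cv2.fitEllipse(cv2.convexHull(b));print('ring',e,cast(c,[e[0]],.026))
h=cv2.cvtColor(im,cv2.COLOR_RGB2HSV)[110:160,295:345];m=((h[...,1]<60)&(h[...,2]>100)).astype(np.uint8)
cs=max(cv2.findContours(m,0,1)[0],key=cv2.contourArea);(p,rad)=cv2.minEnclosingCircle(cs);p=np.add(p,(295,110));print('peg',p,rad,cast(c,[p],.08))
M=R.from_rotvec(o['orientation']).as_matrix();g=o['tool_pos']-.019*M[:,2]
for t in(-8,-4,0,4):
    a=np.radians(t);ax=-np.cos(a)*np.array([0,0,1])+np.sin(a)*M[:,0];n=np.cross(M[:,1],ax);n*=np.sign(n@M[:,0])
    print(t,[proj(c,g+ax*s+.031*n)[0,1].round(1) for s in(-.011,.089)])
print([(i,im[i,310].tolist()) for i in range(170,206,2)])
E
```

```text
ring ((319.3544006347656, 133.06561279296875), (60.844642639160156, 62.50048828125), 5.134547710418701) [[0.52687929 0.09839082 0.026     ]]
peg [319.38535118 134.04140091] 19.138147354125977 [[0.52734512 0.09862787 0.08      ]]
-8 [np.float64(194.6), np.float64(184.0)]
-4 [np.float64(196.6), np.float64(177.1)]
0 [np.float64(198.9), np.float64(170.1)]
4 [np.float64(201.5), np.float64(163.2)]
[(170, [98, 94, 92]), (172, [98, 95, 94]), (174, [98, 94, 93]), (176, [97, 94, 93]), (178, [96, 93, 91]), (180, [95, 94, 91]), (182, [74, 71, 69]), (184, [100, 92, 96]), (186, [99, 91, 95]), (188, [97, 90, 93]), (190, [97, 91, 96]), (192, [118, 58, 34]), (194, [154, 96, 64]), (196, [97, 91, 94]), (198, [113, 106, 109]), (200, [137, 128, 133]), (202, [170, 159, 165]), (204, [165, 156, 163])]
```

The tilt is about 5° past vertical, which puts the rim roughly 6 mm behind the grasp point. I'll compensate by moving 5 mm ahead, then lower over the peg.

Call:
{"fn": "carry_out", "kwargs": {"commands": [[0.2, 0, 0, 0, 1], [0.4, 0, 0, 0, 1], [0.5, 0, 0, 0, 1], [0.5, 0, 0, 0, 1], [0.3, 0, 0, 0, 1], [0.2, 0, 0, 0, 1], [0, 0, 0.4, 0, 1], [0, 0, 0.4, 0, 1], [0, 0, 0.4, 0, 1], [0, 0, 0.3, 0, 1], [0, 0, 0.3, 0, 1], [0, 0, 0.1, 0, 1]], "force": 8}}

```text
time_s: 15.38
tool_pos: [0.5315, 0.0978, 0.162]
orientation: [3.141, 0.053, -0.004]
force: [-0.0, 0.1, -2.0]
gripper_width: 0.0608
grip_force: 8.0
```

```bash
python3 - <<'E'
from h import *
im=vision.get_image('top');o=get_obs();print(o['force'],o['tool_pos'])
im2=vision.get_image('wrist')
cv2.imwrite('pics/w10.png',np.hstack([cv2.resize(im[160:230,270:400],(446,240),interpolation=cv2.INTER_CUBIC),im2[60:300,180:480]])[:,:,::-1])
b=blobs(im,(22,150,100),(35,255,255),(270,170,330,210));print([cv2.minAreaRect(x) for x in b])
b=blobs(im,(105,100,60),(125,255,255),(270,200,400,235));print([cv2.minAreaRect(x) for x in b])
E
```

```text
[-0.00758643  0.08143452 -2.87302997] [0.53144011 0.09783115 0.16204103]
[((294.53448486328125, 197.91378784179688), (16.526885986328125, 6.127946376800537), 21.801410675048828)]
[((351.49847412109375, 218.40325927734375), (2.273897886276245, 77.03836059570312), 89.0759506225586)]
```

View pics/w10.png

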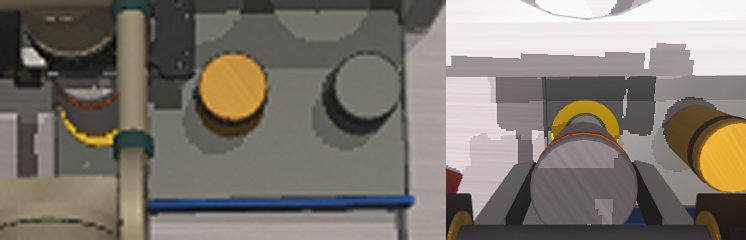

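```bash
python3 - <<'E'
from h import *
o=get_obs();c=vision.camera_info('wrist');im=vision.get_image('wrist')
print('peg centre/far z.085',proj(c,[[.527,.0985,.085],[.542,.0985,.085],[.547,.0985,.07]]).round(1))
M=R.from_rotvec(o['orientation']).as_matrix();g=o['tool_pos']-.019*M[:,2]
for t in(-12,-8,-4,0):
    a=np.radians(t);ax=-np.cos(a)*np.array([0,0,1])+np.sin(a)*M[:,0];n=np.cross(M[:,1],ax);n*=np.sign(n@M[:,0])
    print(t,[proj(c,g+ax*s+.031*n)[0].round(1).tolist() for s in(-.011,.089)],[proj(c,g+ax*.089+.031*(np.cos(f)*n+np.sin(f)*M[:,1]))[0].round(0).tolist() for f in(-1,-.6,.6,1)])
cv2.imwrite('pics/w11.png',cv2.resize(im[140:230,260:380],(800,600),interpolation=cv2.INTER_CUBIC)[:,:,::-1])
print([(i,im[i,318].tolist()) for i in range(150,206,3)])
E
```

```text
peg centre/far z.085 [[318.8 208.4]
 [319.4 192.2]
 [319.5 183.4]]
-12 [[321.0, 193.3], [319.7, 191.1]] [[290.0, 207.0], [300.0, 197.0], [340.0, 197.0], [349.0, 207.0]]
-8 [[321.0, 194.9], [319.8, 184.1]] [[290.0, 200.0], [300.0, 190.0], [340.0, 190.0], [350.0, 200.0]]
-4 [[321.0, 196.9], [319.8, 177.1]] [[290.0, 193.0], [299.0, 183.0], [340.0, 183.0], [350.0, 194.0]]
0 [[321.1, 199.2], [319.8, 170.2]] [[289.0, 187.0], [299.0, 176.0], [340.0, 176.0], [350.0, 187.0]]
[(150, [73, 71, 72]), (153, [72, 69, 69]), (156, [71, 69, 69]), (159, [77, 70, 61]), (162, [185, 146, 29]), (165, [182, 142, 28]), (168, [178, 140, 25]), (171, [178, 139, 23]), (174, [80, 79, 83]), (177, [120, 115, 108]), (180, [122, 118, 107]), (183, [88, 81, 82]), (186, [86, 81, 83]), (189, [85, 81, 84]), (192, [148, 65, 24]), (195, [84, 80, 82]), (198, [103, 95, 99]), (201, [145, 136, 141]), (204, [143, 133, 138])]
```

I've already used up the picture allowance (11 viewed, against 10), so from here I'll work with numbers only. Next I'll measure the shape between the ring and the cup.

```bash
python3 - <<'E'
from h import *
c=vision.camera_info('wrist');im=vision.get_image('wrist')
for z in(.03,.05,.07,.08): print(z,proj(c,[[.547,.0985,z],[.527,.1185,z],[.527,.0785,z]]).round(0).tolist())
for row in(172,175,178,181,184,187,190): print(row,im[row,282:358:3].astype(int).sum(1).tolist())
E
```

```text
0.03 [[319.0, 177.0], [300.0, 194.0], [337.0, 195.0]]
0.05 [[319.0, 180.0], [299.0, 199.0], [338.0, 200.0]]
0.07 [[319.0, 184.0], [298.0, 204.0], [340.0, 205.0]]
0.08 [[320.0, 186.0], [297.0, 207.0], [341.0, 208.0]]
172 [256, 250, 251, 249, 342, 346, 347, 341, 341, 339, 335, 337, 332, 334, 340, 335, 338, 340, 339, 343, 345, 236, 253, 250, 250, 524]
175 [251, 249, 251, 268, 343, 338, 343, 343, 336, 332, 216, 246, 244, 244, 240, 261, 336, 333, 336, 340, 346, 343, 248, 249, 247, 514]
178 [255, 246, 247, 345, 341, 342, 338, 338, 217, 240, 334, 336, 342, 343, 347, 317, 244, 326, 335, 333, 333, 336, 338, 250, 245, 243]
181 [250, 248, 321, 336, 336, 338, 339, 190, 221, 325, 340, 344, 323, 351, 352, 348, 348, 234, 325, 332, 334, 333, 338, 239, 242, 243]
184 [253, 243, 344, 341, 340, 264, 232, 186, 244, 247, 246, 246, 246, 247, 249, 247, 277, 344, 177, 334, 329, 331, 337, 292, 241, 243]
187 [252, 199, 265, 267, 264, 269, 244, 243, 249, 245, 249, 246, 243, 247, 244, 249, 245, 247, 245, 272, 326, 330, 331, 327, 240, 241]
190 [196, 269, 269, 270, 270, 242, 243, 242, 242, 246, 250, 253, 229, 251, 247, 250, 251, 244, 245, 242, 327, 328, 330, 327, 239, 223]
```

The visible peg shaft matches the predicted position, so the peg is under the mouth. The tilt is about -7.5°. I'll shift +7 mm, go partly down at 4 N, then let the peg straighten the loosely held cup.

Call:
{"fn": "carry_out", "kwargs": {"commands": [[0.12, 0, 0, 0, 1], [0.11, 0, 0, 0, 1], [0, 0, 0.15, 0, 1], [0, 0, 0.15, 0, 1], [0, 0, 0.15, 0, 1], [0, 0, 0.15, 0, 1], [-0.03, 0, 0.15, 0, 1], [-0.03, 0, 0.15, 0, 1], [0, 0, 0, 0, 1]], "force": 4}}

```text
time_s: 16.33
tool_pos: [0.5361, 0.098, 0.1352]
orientation: [3.141, 0.053, -0.004]
force: [-0.7, 0.1, -2.2]
gripper_width: 0.0609
grip_force: 4.0
```

Call:
{"fn": "carry_out", "kwargs": {"commands": [[-0.05, 0, 0.15, 0, 1], [-0.05, 0, 0.15, 0, 1], [-0.05, 0, 0.1, 0, 1], [-0.05, 0, 0.1, 0, 1], [-0.05, 0, 0, 0, 1], [-0.05, 0, 0, 0, 1], [-0.05, 0, 0, 0, 1], [-0.05, 0, 0, 0, 1], [-0.05, 0, 0, 0, 1], [-0.05, 0, 0, 0, 1], [0, 0, 0, 0, 1]]}}

```text
time_s: 17.25
tool_pos: [0.5221, 0.0975, 0.1216]
orientation: [3.141, 0.053, 0.0]
force: [0.1, 0.9, -1.5]
gripper_width: 0.0608
grip_force: 4.0
```

```bash
cat >> h.py <<'E'
def rim():
    o=get_obs();c=vision.camera_info('wrist');im=vision.get_image('wrist')
    M=R.from_rotvec(o['orientation']).as_matrix();g=o['tool_pos']-.019*M[:,2];print(o['tool_pos'],o['force'])
    for t in(-8,-4,0,4):
        a=np.radians(t);ax=-np.cos(a)*np.array([0,0,1])+np.sin(a)*M[:,0];n=np.cross(M[:,1],ax);n*=np.sign(n@M[:,0])
        print(t,[proj(c,g+ax*s+.031*n)[0].round(1).tolist() for s in(-.011,.089)])
    print([(i,im[i,320].tolist()) for i in range(160,206,2)])
    im=vision.get_image('top');b=blobs(im,(105,100,60),(125,255,255),(350,200,400,235));print('lip',[cv2.minAreaRect(x)[0] for x in b])
E
python3 -c "
from h import *
rim()"
```

```text
[0.52208236 0.09753343 0.12160399] [ 0.1440617   0.91374144 -1.51771544]
-8 [[321.0, 194.9], [319.8, 184.2]]
-4 [[321.0, 196.9], [319.8, 177.2]]
0 [[321.1, 199.2], [319.8, 170.3]]
4 [[321.1, 201.8], [319.9, 163.4]]
[(160, [195, 153, 20]), (162, [192, 151, 17]), (164, [191, 149, 17]), (166, [191, 149, 16]), (168, [190, 147, 14]), (170, [103, 85, 42]), (172, [86, 82, 82]), (174, [104, 97, 97]), (176, [97, 91, 92]), (178, [96, 88, 91]), (180, [96, 89, 91]), (182, [94, 87, 89]), (184, [95, 88, 90]), (186, [94, 88, 90]), (188, [94, 89, 91]), (190, [122, 54, 22]), (192, [116, 52, 23]), (194, [119, 87, 73]), (196, [94, 89, 90]), (198, [100, 93, 93]), (200, [111, 102, 107]), (202, [141, 129, 134]), (204, [145, 134, 139])]
lip [(370.0, 218.0)]
```

It is straightened (rim edge at row 171 → 0°) and the tray hasn't moved. Now I'll centre it and lower.

Call:
{"fn": "carry_out", "kwargs": {"commands": [[0.06, -0.01, 0, 0, 1], [0.06, -0.01, 0.1, 0, 1], [0, 0, 0.15, 0, 1], [0, 0, 0.15, 0, 1], [0, 0, 0.12, 0, 1], [0, 0, 0.1, 0, 1], [0, 0, 0.06, 0, 1], [0, 0, 0, 0, 1]]}}

```text
time_s: 18.02
tool_pos: [0.5256, 0.0983, 0.1009]
orientation: [3.141, 0.053, -0.001]
force: [0.8, 0.6, -1.4]
gripper_width: 0.061
grip_force: 4.0
```

Call:
{"fn": "carry_out", "kwargs": {"commands": [[0, 0, 0.05, 0, 1], [0, 0, 0.05, 0, 1], [0, 0, 0.03, 0, 1], [0, 0, 0, 0, 1], [0, 0, 0, 0, 1]]}}

```text
time_s: 18.43
tool_pos: [0.5264, 0.0983, 0.098]
orientation: [3.141, 0.053, 0.002]
force: [-2.1, -0.3, 5.4]
gripper_width: 0.0611
grip_force: 4.0
```

```bash
python3 -c "
from h import *
rim()"
```

```text
[0.52639693 0.09828803 0.09796545] [-2.09907291 -0.34564954  5.42906413]
-8 [[321.0, 194.9], [319.7, 184.4]]
-4 [[321.0, 196.8], [319.8, 177.4]]
0 [[321.1, 199.1], [319.8, 170.5]]
4 [[321.1, 201.8], [319.8, 163.6]]
[(160, [73, 69, 68]), (162, [106, 85, 36]), (164, [197, 156, 22]), (166, [194, 152, 19]), (168, [191, 150, 20]), (170, [190, 151, 18]), (172, [190, 147, 19]), (174, [194, 150, 8]), (176, [94, 87, 95]), (178, [99, 90, 91]), (180, [96, 87, 89]), (182, [96, 87, 90]), (184, [97, 88, 90]), (186, [95, 88, 90]), (188, [95, 88, 89]), (190, [95, 89, 90]), (192, [97, 90, 92]), (194, [87, 85, 88]), (196, [122, 53, 21]), (198, [117, 52, 22]), (200, [118, 85, 72]), (202, [95, 87, 92]), (204, [94, 86, 90])]
lip [(370.0, 218.0)]
```

The rim is in contact with the ring (+5 N). I'll relieve it slightly and then open.

Call:
{"fn": "carry_out", "kwargs": {"commands": [[0, 0, -0.03, 0, 1], [0, 0, 0, 0, 0.3], [0, 0, 0, 0, 0.2], [0, 0, 0, 0, 0.1], [0, 0, 0, 0, 0], [0, 0, 0, 0, 0], [0, 0, 0, 0, 0], [0, 0, 0, 0, 0], [0, 0, 0, 0, 0], [0, 0, 0, 0, 0], [0, 0, 0, 0, 0], [0, 0, 0, 0, 0]]}}

```text
time_s: 19.53
tool_pos: [0.5259, 0.0983, 0.098]
orientation: [3.141, 0.053, -0.0]
force: [-0.5, -0.0, -0.3]
gripper_width: 0.0942
grip_force: 0.0
```

```bash
python3 -c "
from h import *
rim()
c=vision.camera_info('wrist');im=vision.get_image('wrist');b=blobs(im,(5,120,60),(20,255,255),(230,150,420,300),5);print([(x.reshape(-1,2).min(0),x.reshape(-1,2).max(0)) for x in b[:3]])
for dx in(-.006,0,.006):
  print(dx,[proj(c,[.527+dx+.031,.0985,z])[0].round(1).tolist() for z in(.126,.026)])"
```

```text
[0.5259117  0.09829126 0.09804712] [-0.49364727 -0.04668389 -0.29132942]
-8 [[320.9, 194.9], [319.7, 184.3]]
-4 [[321.0, 196.9], [319.7, 177.3]]
0 [[321.0, 199.2], [319.8, 170.3]]
4 [[321.1, 201.8], [319.8, 163.5]]
[(160, [65, 63, 64]), (162, [114, 86, 22]), (164, [185, 145, 20]), (166, [183, 143, 19]), (168, [180, 141, 16]), (170, [180, 140, 15]), (172, [178, 139, 15]), (174, [159, 123, 27]), (176, [90, 82, 86]), (178, [91, 83, 85]), (180, [89, 82, 84]), (182, [91, 84, 86]), (184, [89, 84, 85]), (186, [89, 82, 82]), (188, [89, 83, 83]), (190, [90, 83, 86]), (192, [88, 83, 85]), (194, [80, 80, 85]), (196, [114, 50, 21]), (198, [102, 46, 21]), (200, [88, 82, 89]), (202, [82, 75, 78]), (204, [91, 84, 86])]
lip [(370.0, 218.0)]
[(array([267, 194], dtype=int32), array([369, 236], dtype=int32))]
-0.006 [[322.2, 207.3], [320.5, 175.7]]
0 [[322.6, 196.3], [320.8, 168.7]]
0.006 [[323.1, 185.1], [321.0, 161.7]]
```

The cup is seated flat, about 5 mm off the ring's centre, and released. I'll retreat upwards, then come down in front of the lip with the fingers shut.

Call:
{"fn": "carry_out", "kwargs": {"commands": [[0, 0, -0.2, 0, 0], [0, 0, -0.4, 0, 0], [0, 0, -0.7, 0, 0], [0, 0, -0.9, 0, 0], [0, 0, -0.9, 0, 0], [0, 0, -0.9, 0, 0], [0, 0, -0.6, 0, 0], [0, 0, -0.4, 0, 0], [0, 0, 0, 0, 0]]}}

```text
time_s: 20.43
tool_pos: [0.5277, 0.0984, 0.2516]
orientation: [-3.141, -0.053, -0.011]
force: [-0.2, -0.2, -0.5]
gripper_width: 0.0939
grip_force: 0.0
```

Call:
{"fn": "carry_out", "kwargs": {"commands": [[-0.4, 0.3, 0, 0, 0.5], [-0.7, 0.6, 0, 0, 1], [-0.8, 0.7, 0, 0, 1], [-0.8, 0.7, 0, 0, 1], [-0.8, 0.7, 0, 0, 1], [-0.8, 0.6, 0, 0, 1], [-0.55, 0.37, 0, 0, 1], [0, 0, 0, 0, 1], [0, 0, 0, 0, 1]]}}

```text
time_s: 21.18
tool_pos: [0.384, -0.0257, 0.2478]
orientation: [-3.141, -0.05, -0.001]
force: [-0.1, -0.5, -0.0]
gripper_width: 0.0375
grip_force: 0.0
```

```bash
python3 - <<'E'
from h import *
o=get_obs();c=vision.camera_info('wrist');im=vision.get_image('wrist');M=R.from_rotvec(o['orientation']).as_matrix()
print(o['tool_pos'],o['gripper_width'],np.degrees(np.arctan2(M[1,0],M[0,0])))
for x in blobs(im,(105,100,60),(125,255,255))[:2]:
    rc=cv2.minAreaRect(x);print(rc,cast(c,cv2.boxPoints(rc),.055).round(4).tolist())
b=blobs(im,(20,120,80),(35,255,255))
for x in b[:4]: print(cv2.boundingRect(x),cast(c,[cv2.minAreaRect(x)[0]],.026).round(3))
x=blobs(im,(3,150,60),(18,255,255));print([(cv2.boundingRect(i)) for i in x[:5]])
print('exp cup base/ring',proj(c,[[.521,.0985,.126],[.526,.0985,.026]]))
E
```

```text
[ 0.3840452  -0.02573829  0.24778621] 0.037532942287590666 1.8111097507149325
((320.4991760253906, 138.90573120117188), (6.786657333374023, 265.0403137207031), 89.53038024902344) [[0.433, 0.1369, 0.055], [0.4458, -0.1873, 0.055], [0.4377, -0.1885, 0.055], [0.4247, 0.1375, 0.055]]
(292, 7, 60, 67) [[ 0.553 -0.023  0.026]]
(207, 28, 48, 65) [[0.524 0.085 0.026]]
[(361, 348, 150, 15), (158, 354, 132, 9), (230, 272, 18, 61), (391, 278, 14, 55), (186, 15, 43, 67)]
exp cup base/ring [[189.75799389  43.47113097]
 [223.24608999  60.53302528]]
```

Call:
{"fn": "carry_out", "kwargs": {"commands": [[0, 0, 0.9, 0, 1], [0, 0, 0.9, 0, 1], [0, 0, 0.9, 0, 1], [0, 0, 0.9, 0, 1], [0, 0, 0.9, 0, 1], [0, 0, 0.9, 0, 1], [0, 0, 0.8, 0, 1], [0, 0, 0.5, 0, 1], [0, 0, 0.3, 0, 1], [0, 0, 0, 0, 1], [0, 0, 0, 0, 1]]}}

```text
time_s: 22.15
tool_pos: [0.3851, -0.025, 0.0374]
orientation: [-3.141, -0.055, 0.002]
force: [0.3, -0.9, 0.5]
gripper_width: 0.0002
grip_force: 0.0
```

Call:
{"fn": "carry_out", "kwargs": {"commands": [[0.2, 0, 0, 0, 1], [0.2, 0, 0, 0, 1], [0.2, 0, 0, 0, 1], [0.2, 0, 0, 0, 1], [0.2, 0, 0, 0, 1], [0.2, 0, 0, 0, 1], [0.2, 0, 0, 0, 1], [0.2, 0, 0, 0, 1], [0.2, 0, 0, 0, 1], [0.2, 0, 0, 0, 1]]}}

```text
time_s: 22.98
tool_pos: [0.4441, -0.0234, 0.0378]
orientation: [-3.141, -0.053, 0.003]
force: [-3.9, 0.4, 1.2]
gripper_width: 0.0008
grip_force: 1.8
```

Call:
{"fn": "carry_out", "kwargs": {"commands": [[0.2, 0, 0, 0, 1], [0.2, 0, 0, 0, 1], [0.2, 0, 0, 0, 1], [0.2, 0, 0, 0, 1], [0.2, 0, 0, 0, 1], [0.2, 0, 0, 0, 1], [0.2, 0, 0, 0, 1], [0.2, 0, 0, 0, 1], [0.2, 0, 0, 0, 1], [0.2, 0, 0, 0, 1], [0.2, 0, 0, 0, 1], [0.2, 0, 0, 0, 1]]}}

```text
time_s: 23.98
tool_pos: [0.5169, -0.0212, 0.0379]
orientation: [3.141, 0.053, -0.0]
force: [-2.6, 2.2, -1.4]
gripper_width: 0.0005
grip_force: 1.8
```

Call:
{"fn": "carry_out", "kwargs": {"commands": [[0.15, 0, 0, 0, 1], [0.15, 0, 0, 0, 1], [0.15, 0, 0, 0, 1], [0.15, 0, 0, 0, 1], [0.1, 0, 0, 0, 1], [0.1, 0, 0, 0, 1], [0.1, 0, 0, 0, 1], [0.05, 0, 0, 0, 1], [0, 0, 0, 0, 1]]}}

```text
time_s: 24.73
tool_pos: [0.546, -0.0205, 0.0382]
orientation: [3.141, 0.053, 0.003]
force: [-1.4, -0.1, -2.7]
gripper_width: 0.0006
grip_force: 0.8
```

Not yet at the stop. I'll creep forward until the force rises.

Call:
{"fn": "carry_out", "kwargs": {"commands": [[0.05, 0, 0, 0, 1], [0.05, 0, 0, 0, 1], [0.05, 0, 0, 0, 1], [0.05, 0, 0, 0, 1], [0.05, 0, 0, 0, 1]]}}

```text
time_s: 25.15
tool_pos: [0.5506, -0.0203, 0.0382]
orientation: [3.14, 0.054, -0.006]
force: [-8.6, -0.8, 6.7]
gripper_width: 0.0004
grip_force: 4.5
```

Call:
{"fn": "carry_out", "kwargs": {"commands": [[0.03, 0, 0, 0, 1], [0.03, 0, 0, 0, 1], [0.03, 0, 0, 0, 1], [0, 0, 0, 0, 1]]}}

```text
time_s: 25.48
tool_pos: [0.5506, -0.0203, 0.0382]
orientation: [3.14, 0.054, -0.014]
force: [-11.5, -1.7, 9.0]
gripper_width: 0.0004
grip_force: 5.8
```

The tool stopped and the force rose to 11.5 N, so the tray is at its stop. I'll back off, rise and check.

Call:
{"fn": "carry_out", "kwargs": {"commands": [[-0.2, 0, 0, 0, 1], [-0.5, 0, 0, 0, 1], [-0.8, 0, 0, 0, 1], [-0.9, 0, 0, 0, 1], [-0.9, 0, 0, 0, 1], [-0.6, 0, -0.3, 0, 1], [-0.4, 0, -0.6, 0, 1], [0, 0, -0.8, 0, 1], [0, 0, -0.8, 0, 1], [0, 0, -0.5, 0, 1], [0, 0, 0, 0, 1], [0, 0, 0, 0, 1]]}}

```text
time_s: 26.48
tool_pos: [0.4283, -0.0246, 0.1291]
orientation: [3.14, 0.052, 0.009]
force: [0.1, -0.4, -0.1]
gripper_width: 0.0005
grip_force: 0.0
```

```bash
python3 - <<'E'
from h import *
c=vision.camera_info('wrist');im=vision.get_image('wrist');print(get_obs()['tool_pos'],get_obs()['force'])
for x in blobs(im,(105,100,60),(125,255,255))[:2]:
    rc=cv2.minAreaRect(x);print(rc,cast(c,cv2.boxPoints(rc),.055).round(4).tolist())
for x in blobs(im,(20,120,80),(35,255,255))[:4]: print('yel',cv2.boundingRect(x))
for x in blobs(im,(3,150,60),(18,255,255),(0,0,640,250)): print('or',cv2.boundingRect(x))
print(proj(c,[[.651,.1035,.126],[.656,.1035,.026],[.66,-.017,.113]]))
c=vision.camera_info('top');im=vision.get_image('top')
for x in blobs(im,(105,100,60),(125,255,255),(250,150,420,235))[:2]:
    rc=cv2.minAreaRect(x);print('top lip',rc,cast(c,[rc[0]],.055))
p=proj(c,[[.651,.1035,.126],[.66,-.017,.113]]);print(p)
x0,y0=p[0].astype(int);g=cv2.cvtColor(im,cv2.COLOR_RGB2GRAY)[y0-14:y0+15:2,x0-18:x0+19:2];print(g)
E
```

```text
[ 0.42700429 -0.0243758   0.12797943] [ 0.65747366 -0.12583701 -0.9709333 ]
((320.5720520019531, 40.606956481933594), (24.386812210083008, 427.0329895019531), 89.5702896118164) [[0.5614, 0.143, 0.055], [0.5744, -0.1832, 0.055], [0.5575, -0.187, 0.055], [0.5442, 0.1453, 0.055]]
[[  55.16397934 -238.83188886]
 [ 166.02947709  -90.81047579]
 [ 321.54276821 -215.47282551]]
top lip ((361.5, 177.0), (2.0, 53.0), 90.0) [[ 0.56771558 -0.09856338  0.055     ]]
top lip ((300.5, 178.0), (2.0, 31.0), 90.0) [[0.55982008 0.09317959 0.055     ]]
[[296.88999752 143.81159805]
 [336.54865449 143.00953771]]
[[187  79  83  86  46  48  46  44  84  84  86  45  47  49  49  50  49 156
  206]
 [157  79  81  84  45  44  88  88  86  86  86  87  88  85  48  49  48 146
  206]
 [190  79  80  83  68  87  87  87  86  85  85  86  86  87  84  47  46 197
  203]
 [204  77  80  79  84  87  84  94 165 169 168  94  84  86  88  87  41 212
  204]
 [204 115  79 172  85  85 159 176 169 173 171 173 170  72  87  88  47 206
  204]
 [199 199  72 180  84 134 172 176 179 167 173 171 172 172  84  81 208 203
  204]
 [201 202 164 182  53 173 175 169 171 175 167 170 169 171  63 186 204 202
  203]
 [200 198 200 188  50 173 165 176 169 170 172 170 171 172 183 205 203 203
  204]
 [198 197 197 197 195 170 173 170 173 178 179 169 188 202 204 203 205 206
  207]
 [201 201 201 202 203 203 201 203 185 184 203 205 205 205 206 205 206 205
  206]
 [202 201 202 201 201 202 202 202 202 204 204 205 205 205 205 205 207 207
  207]
 [199 199 197 197 197 198 198 198 198 198 198 199 200 200 199 199 201 201
  202]
 [206 206 205 203 205 206 206 207 207 208 209 209 210 212 213 214 215 214
  215]
 [ 71  70 114 117  47  72  55  56  48  46  45  48  54  53  52  75  43  59
   59]
 [ 70  70 119  85  45  46  66  57  58  58  58  58  57  56  66  78  46  64
   63]]
```

The lip has travelled about 0.13 m, the cup disc shows upright through the dryer hole, and the robot is clear. I'm handing in.

```bash
python3 -c "
from bench import r
print(r.close_job())"
```

```text
the job is handed in; nothing more can be done
None
```

The job is handed in at about 27 s, with no verdict returned: by my measurements the steel cup is upside down on the ring, about 5 mm off centre and released, and the tray is fully home, but I viewed 11 pictures against the limit of 10.

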